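Seal a crucible in the hand press

ROBOT

A 6-joint arm with a two-finger parallel gripper is mounted at the origin on the work surface. World frame = base frame: x ahead of the robot, y to its left, z up, the work surface at z = 0. Lengths are in m, angles in rad, forces in N, time in s.
With the tool pointing down it reaches from about 0.35 to 0.725 m from the base axis. Payload 4.3 kg.
Tool frame: the origin (TCP) lies at the very end of the fingers, on their centre line; the grasp point (between the pads) lies 19 mm behind it (env.grip_depth is the distance from the TCP to the grasp point, in m); z points along the fingers, y is the line along which they close (so a half turn about z gives the same grasp; the last joint's range is limited). The gripper opens to 85 mm and grips with 20 to 120 N. Pads are 22 mm wide; open, the fingers measure 114 mm over their backs; the gripper's body (76 mm by 85 mm) begins 54 mm behind the grasp point. The pads swing forward as they close: fully open they stand 13 mm farther back than shut.
Start: joints at [-1.35, 0.377, 0.081, 1.274, 0, 1.46], TCP at [0.187, -0.544, 0.231] pointing down, gripper open.
Joint ranges: [-2.72, 2.72], [-0.84, 1.66], [-1.02, 1.22], [-1.77, 2.12], [-1.37, 1.28], [-3.14, 3.14]. Speed limits (rad/s): [2.57, 2.57, 3.14, 3.14, 3.14, 3.14].

INTERFACE

Orientations are given as a unit quaternion [w, x, y, z].
In Python, from cell import env gives the robot as it stands.
- The arm moves only by the tool servo_tool, never from a script. Its argument "series" is a list of rows, each a list of 7 numbers: the shift along the world's x, y, z as a fraction of full scale, then the turn, a rotation vector about the world's x, y, z as a fraction of full scale, then the closure, from -1 (fully open) to 1 (shut). In form: [[x, y, z, rx, ry, rz, fingers], ...]. A call has exactly 8 rows; each row is the pose to reach, as a shift and turn from the pose commanded when the call began; what a row does not reach only later rows make up. Full scale, the value 1, is 0.3 m for a shift and 30 degrees for a turn. A row lasts 1/10 s, in which the tool goes at most 50 mm and 8.59 degrees, less where a joint would pass 70% of its speed; a pose out of reach is approached as far as the arm can. A call with a number of a shift or a turn outside -1 to 1 is refused whole. A call with a gripper value outside its range is refused whole. The fingers move at their own pace and stop on an object; "force" is the grip in N (left out, the last holds). Time passes only in rows, so rows that repeat a pose let the fingers close, or fill a call up. It gives the time, the measured TCP pose, the force, the opening and the grip force at its end, in the units of the state.
- env.sense(): the state, without advancing time (a new reading comes with each control period).
- env.grab_frame(name): name is "scene" or "top"; returns the picture (384x512x3 uint8, red, green, blue); there is no depth.
- env.camera_params(name): a dict with "fx", "fy", "cx", "cy" (pixels), "distortion" ([k1, k2, p1, p2, k3] as OpenCV has them; the pictures are not rectified), "R" (3x3) and "t" (3): a world point X has camera coordinates R X + t. Camera axes: x right, y down, z forward; pixel columns grow to the right and rows downward; lengths in m; the calibration is good to about 2 mm. A picture is of the moment at which its call begins. camera_params takes no time and is no camera call.
- env.hand_in(): hands the job in; it is judged then, once.
The state is a dict: "clock": time; "joint_pos": joint angles; "joint_vel": joint speeds; "joint_efforts": joint torques, N m; "ee_pos": TCP position; "ee_rot": TCP orientation; "force": force on the tool from outside, world axes, zero at the start; "moment": the same for the moment, N m; "gripper_width": finger opening in m; "gripper_force": force on a finger pad.
Only numpy, scipy, OpenCV 4.12 (cv2) and the standard library are available. Lean on these libraries where they do the work, as an engineer would, in place of code of your own. Each camera call takes 0.05 s, during which the arm holds its last target. There are 200 camera calls.

TASK

Seal the steel crucible for the calorimeter: take the die slide with the blue handle from the dark mat, set it in the guide channel of the two-pillar hand press and slide it gently, fully home against the back stop. Then press the black knob straight down, through the soft spring stop to the firm second stop so that the lid goes in, hold it there under a firm push (about 18 N, never as much as 25 N, which crushes the crucible) for a second, and let the knob come all the way back up. Leave the slide home in the press and everything else on the bench where it is.

Things in the scene. Friction and masses are not known exactly. Their poses are not given: they have to be found in the camera images.
- die_blue: The slide to use: slide 30 mm wide (y), 8 mm thick, reaching 15 mm ahead (+x, round nose) and 125 mm behind the origin. Origin: centre of the 30 mm round die on its underside; x from handle to die, z up. Upright blue handle 14 mm thick (y), 22 mm long (x), centred 110 mm behind the origin, its top 58 mm above the underside. 0.2 kg, loose.
- pan (a point): The same point as the blue slide's origin. Above it, on the die (16 mm high), stands a steel crucible of 11 mm diameter with a brass-coloured lid of 9 mm diameter, lid top 20.5 mm above this point (18 mm once pressed in).
- lid (a joint): How far the crucible's lid has been pressed in, m: 0 = standing proud, 0.0025 = fully in. It moves under about 9 N on the lid and stays where it is left.
- press: Two-pillar hand press (slate-blue base, white crosshead), fixed. Origin on the bench below the plunger's axis; x into the press (slides go in from the front, -x), z up. Base 14 mm thick, from 100 mm in front of the axis to 60 mm behind. Pillars 16 mm thick, 48 mm left and right of the axis; crosshead 46 mm (x) by 130 mm (y), 78 to 104 mm above the bench. The handle of a slide stays outside, in front.
- press_seat (a point): Where the origin of a slide that is home must come: on the channel floor, 14 mm above the bench, below the plunger's axis; axes as the press. The back stop touches the slide's round nose just there. The punch tip is at least 5 mm above the lid as it passes, so keep the slide down on the floor while sliding it in.
- channel_mouth (a point): Middle of the channel floor 75 mm in front of press_seat, same axes. The channel lies between two steel rails 6 mm high: here their flared ends are about 44 mm apart, narrowing to 32 mm at 45 mm in front of the seat, then straight to the back stop. The floor is flat and open to the base's front edge, 25 mm before this point.
- plunger (a joint): Travel of the press's knob downward, m: 0 = fully up (a return spring of 2 to 4 N lifts it when let go), at most 0.028.
- knob_top (a point): Centre of the flat top of the black knob (44 mm diameter), 156 mm above the bench when up; z up. Push straight down on it. The crucible feels the push on the knob less 3 to 4 N; more than 22 N on it (25 N or more on the knob) crushes it.
- punch: Dark steel punch below the crosshead, sprung in the plunger; its tip is screwed out by an unknown amount. Pressing the knob: 5 to 12 mm free travel at 2 to 3 N; the tip meets the lid (first stop) and the push jumps to about 7 N; 5 mm of soft spring up to 11 N; at about 12 N the lid slides in 2.5 mm; then at the firm second stop the push climbs by about 4 N per mm.
- mat: Dark silicone mat 200 by 300 mm, 3 mm thick, on which the three slides lie side by side in any order; origin: centre of its underside.
- die_red: Empty slide, not to be disturbed: slide 30 mm wide (y), 8 mm thick, reaching 15 mm ahead (+x, round nose) and 125 mm behind the origin. Origin: centre of the 30 mm round die on its underside; x from handle to die, z up. Upright red handle 14 mm thick (y), 22 mm long (x), centred 110 mm behind the origin, its top 58 mm above the underside. 0.2 kg, loose.
- die_black: Empty slide, not to be disturbed: slide 30 mm wide (y), 8 mm thick, reaching 15 mm ahead (+x, round nose) and 125 mm behind the origin. Origin: centre of the 30 mm round die on its underside; x from handle to die, z up. Upright black handle 14 mm thick (y), 22 mm long (x), centred 110 mm behind the origin, its top 58 mm above the underside. 0.2 kg, loose.
- vial: Bystander: small amber glass vial, 26 mm diameter, 50 mm tall, standing; origin: its underside at the middle
- jar: Bystander: clear jar of empty crucibles, 56 mm diameter, 60 mm tall; origin: its underside at the middle
- tweezers: Bystander: steel tweezers lying flat, 120 mm long; origin: its underside at the middle
- pen: Bystander: red and white ball pen lying on the bench, 140 mm long; origin: its underside at the middle
- puck: Bystander: steel cylinder 40 mm diameter, 30 mm tall, on a round black pad; origin: its underside at the middle
Things that resemble listed ones, but are neither listed nor needed, are in the scene too. Leave any yellow look-alike of the press alone.

How it is judged:
By the outcome, as a careful person would: the job done as asked, in the order asked, and still so for the second after the job is handed in, with the robot touching nothing.
It also fails if it takes over 59 s, if anything falls off the work surface, if the arm or the gripper's body presses on something with over 40 N, if the wrist force passes 120 N, or if a joint passes its speed limit or range.

## Working session

There is one attempt and no reset: what is moved stays moved. The work goes in short steps, Python scripts to look and compute and a tool call to move; the robot and the scene stay as the last step left them, time stands still between calls to the robot, and variables do not carry over. Pictures are saved under pics/ and viewed, at most 10 in all, crops included, and the job is handed in when it is done.

Besides the shell and the picture viewer there is one more tool, called after "Request:" as a command line: name --pt "numbers of a row" for each row, then --argument value for the rest. servo_tool: Moves the arm, as the interface text tells. Shift numbers are shares of 0.3 m and turn numbers shares of 30 degrees, none past 1 either way. Its arguments: {"type":"object","properties":{"series":{"type":"array"},"force":{"type":"number"}},"required":["series"]}

```bash
mkdir -p pics; ls
python3 - <<'E'
from cell import env
import cv2
for n in("scene","top"):
    f=env.grab_frame(n); cv2.imwrite(f"pics/{n}0.png",f[:,:,::-1]); p=env.camera_params(n)
    print(n,{k:v for k,v in p.items()})
s=env.sense();print(s["clock"],s["ee_pos"],s["ee_rot"],s["force"],s["gripper_width"])
E
```

```text
pics
scene {'fx': 370.27208637360593, 'fy': 370.27208637360593, 'cx': 261.89443099281, 'cy': 190.85503499039933, 'distortion': array([-0.05002283,  0.        ,  0.        ,  0.        ,  0.        ]), 'R': array([[-0.38620261,  0.92240688,  0.0036192 ],
       [ 0.46851819,  0.1995407 , -0.86062432],
       [-0.79456797, -0.3306797 , -0.50922754]]), 't': array([ 0.16193551, -0.15061816,  1.50821324])}
top {'fx': 443.6072037229229, 'fy': 443.6072037229229, 'cx': 258.5222267459888, 'cy': 187.6042467075306, 'distortion': array([-0.07783878,  0.        ,  0.        ,  0.        ,  0.        ]), 'R': array([[-0.01686868, -0.99944564, -0.02870298],
       [-0.9962317 ,  0.01924319, -0.08457006],
       [ 0.08507552,  0.02716823, -0.99600404]]), 't': array([0.0828041 , 0.57749704, 1.19887755])}
0.1 [ 0.18661562 -0.54325152  0.23045414] [-9.17708122e-04  9.86355839e-01  1.64624764e-01 -5.61891294e-05] [0.64437484 0.23119532 0.60184474] 0.08542113357078139
```

View pics/scene0.png

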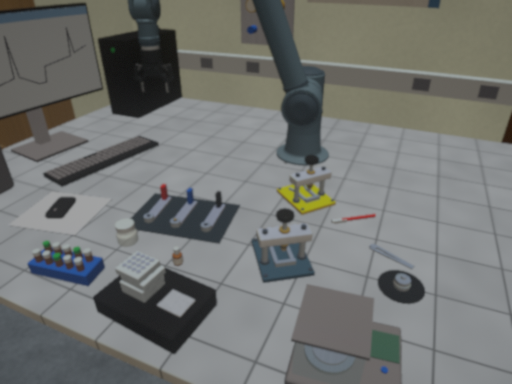

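View pics/top0.png

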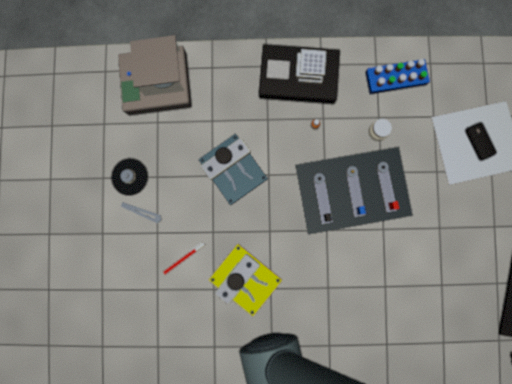

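Scene: the slate press is at about (283,250), the slides on the mat at (185,210). Top: the press knob is at (223,156) and its base corners are (199,160), (236,134), (267,178) and (232,203), so the front faces lower right. The blue slide is the middle one, with its die at (352,172) and handle at (361,211).

```bash
cat > h.py <<'E'
import numpy as np, cv2
from cell import env
def cam(n):
    p=env.camera_params(n); K=np.array([[p["fx"],0,p["cx"]],[0,p["fy"],p["cy"]],[0,0,1]]); return K,p["distortion"],p["R"],p["t"]
def ray(n,uv):
    K,d,R,t=cam(n); q=cv2.undistortPoints(np.array([[uv]],float),K,d)[0,0]
    return -R.T@t, R.T@np.array([q[0],q[1],1])
def plane(n,uv,z):
    o,d=ray(n,uv); return (o+d*(z-o[2])/d[2])
def tri(a,b):
    (o1,d1),(o2,d2)=ray("scene",a),ray("top",b)
    d1=d1/np.linalg.norm(d1);d2=d2/np.linalg.norm(d2)
    s=np.linalg.lstsq(np.c_[d1,-d2],o2-o1,rcond=None)[0]
    p,q=o1+s[0]*d1,o2+s[1]*d2; return (p+q)/2,np.linalg.norm(p-q)
def proj(n,X):
    K,d,R,t=cam(n); return cv2.projectPoints(np.array(X,float).reshape(-1,1,3),cv2.Rodrigues(R)[0],t,K,d)[0][:,0]
def blobs(m,amin=8):
    n,l,s,c=cv2.connectedComponentsWithStats(m.astype(np.uint8)); return [(s[i],c[i],l==i) for i in range(1,n) if s[i][4]>=amin]
E
python3 - <<'E'
from h import *
T=cv2.imread("pics/top0.png");S=cv2.imread("pics/scene0.png")
a=cv2.resize(T[125:225,190:290],None,fx=4,fy=4,interpolation=cv2.INTER_CUBIC)
b=cv2.resize(T[140:240,300:400],None,fx=4,fy=4,interpolation=cv2.INTER_CUBIC)
cv2.imwrite("pics/c1.png",np.hstack([a,b]))
for n,I in(("top",T),("scene",S)):
    H=cv2.cvtColor(I,cv2.COLOR_BGR2HSV).astype(int);h,s,v=H[...,0],H[...,1],H[...,2]
    for nm,m in(("blue",(h>100)&(h<125)&(s>130)&(v>80)),("slate",(h>90)&(h<115)&(s>50)&(s<140)&(v>50)&(v<150)),("dark",(v<50))):
        for st,c,l in blobs(m,8):
            x,y=c
            if n=="top" and not(190<x<400 and 125<y<240):continue
            if n=="scene" and not(130<x<320 and 175<y<290):continue
            o=[nm,n,st.tolist(),c.round(1)]
            if nm=="slate": o.append(cv2.boxPoints(cv2.minAreaRect(np.argwhere(l)[:,::-1].astype(np.float32))).round(1).tolist())
            print(*o)
# slide body (light on mat)
H=cv2.cvtColor(T,cv2.COLOR_BGR2HSV);m=np.zeros(T.shape[:2],bool);m[155:225,335:375]=H[155:225,335:375,2]>110
for st,c,l in blobs(m,20):
    p=np.argwhere(l)[:,::-1].astype(np.float32);print("slide",st.tolist(),c,cv2.boxPoints(cv2.minAreaRect(p)).round(1).tolist(),cv2.fitLine(p,cv2.DIST_L2,0,.01,.01).ravel())
E
```

```text
blue top [359, 206, 7, 8, 48] [362.1 209.8]
slate top [200, 135, 38, 28, 200] [218.3 148.3] [[198.8000030517578, 158.89999389648438], [234.6999969482422, 133.8000030517578], [237.8000030517578, 138.10000610351562], [201.8000030517578, 163.1999969482422]]
slate top [213, 154, 54, 50, 1192] [240.  179.5] [[212.5, 179.3000030517578], [249.1999969482422, 153.60000610351562], [266.70001220703125, 178.5], [230.0, 204.1999969482422]]
slate top [360, 210, 7, 5, 11] [364. 213.] [[360.0, 214.0], [366.0, 210.0], [367.5, 212.3000030517578], [361.5, 216.3000030517578]]
dark top [216, 148, 15, 15, 165] [223.1 154.9]
dark top [325, 214, 5, 7, 24] [327. 217.]
blue scene [188, 189, 4, 14, 41] [189.4 195.6]
slate scene [185, 187, 10, 18, 87] [189.4 196.7] [[182.8000030517578, 188.10000610351562], [191.60000610351562, 186.5], [194.60000610351562, 203.3000030517578], [185.89999389648438, 204.89999389648438]]
slate scene [198, 204, 5, 9, 13] [200.2 208. ] [[197.1999969482422, 205.39999389648438], [200.0, 204.0], [203.39999389648438, 210.8000030517578], [200.60000610351562, 212.1999969482422]]
slate scene
[... 665 characters left out ...]
[[272.6000061035156, 246.89999389648438], [283.3999938964844, 243.0], [288.8999938964844, 258.29998779296875], [278.20001220703125, 262.20001220703125]]
dark scene [217, 194, 4, 12, 35] [218.1 199.6]
dark scene [278, 210, 15, 12, 139] [284.8 215.4]
slide [335, 155, 14, 3, 22] [340.09090909 155.40909091] [[335.0, 155.0], [348.0, 155.0], [348.0, 157.0], [335.0, 157.0]] [ 9.9725628e-01 -7.4026205e-02  3.4009091e+02  1.5540909e+02]
slide [347, 167, 19, 50, 506] [355.32411067 191.50395257] [[344.20001220703125, 168.0], [356.1000061035156, 165.60000610351562], [365.79998779296875, 214.1999969482422], [353.8999938964844, 216.60000610351562]] [1.7573869e-01 9.8443687e-01 3.5532410e+02 1.9150395e+02]
```

View pics/c1.png

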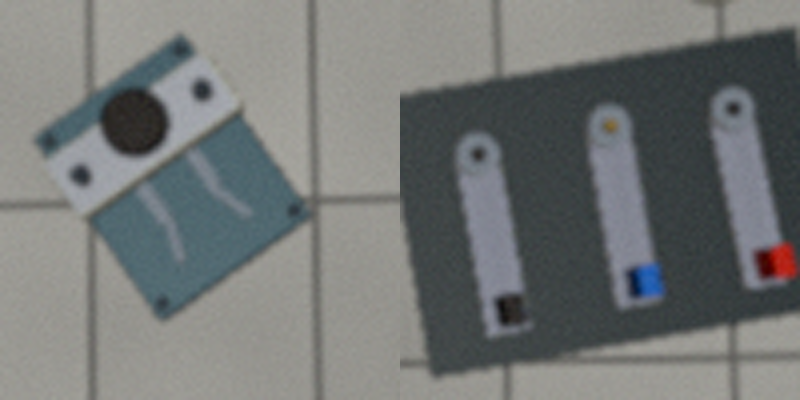

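The left crop shows the press with its knob at crop (133,121), base corners (180,35), (308,213), (165,318) and (37,138), and rails opening to the lower right. The right crop shows the blue slide's lid at (610,126) and its handle top at (648,279).

Run:
```python
from h import *
cT=lambda x,y,x0,y0:(x0+(x+.5)/4-.5,y0+(y+.5)/4-.5)
g=np.round
print("camtop",g(ray("top",(258,187))[0],3))
lid=plane("top",cT(610,126,200,140),.0235);ht=plane("top",cT(648,279,200,140),.061)
d=lid-ht;print("lid",g(lid,4),"handle",g(ht,4),"dist",np.hypot(*d[:2]),"yaw",np.degrees(np.arctan2(d[1],d[0])))
a=np.array([355.32,191.5]);v=np.array([.17574,.98444])
p,q=[plane("top",a+k*v,.011) for k in(-22,22)];e=p-q;print("body yaw",np.degrees(np.arctan2(e[1],e[0])),g((p+q)/2,4))
C=[plane("top",cT(*c,190,125),.014) for c in((180,35),(308,213),(165,318),(37,138))]
k=plane("top",(223.1,154.9),.156);kt=tri((284.8,214.5),(223.1,154.9));print("knob",g(k,4),kt)
for c in C:print(g(c,4))
C=np.array(C);ax=(C[0]+C[3]-C[1]-C[2])/2;print("len",np.linalg.norm(ax),"wid",np.linalg.norm((C[0]+C[1]-C[2]-C[3])/2),"yaw",np.degrees(np.arctan2(ax[1],ax[0])))
u=ax/np.linalg.norm(ax);c=C.mean(0);print("axis from base (c+20mm u)",g(c+.02*u,4))
# rectified view check: handle from both
print("handle tri",tri((189.4,188.5),cT(648,279,200,140)))
# other handles
```

```text
camtop [0.475 0.039 1.245]
lid [ 0.6198 -0.1874  0.0235] handle [ 0.5124 -0.2023  0.061 ] dist 0.10846591848685079 yaw 7.869582678412196
body yaw 8.129691542095356 [ 0.5643 -0.1967  0.011 ]
knob [0.6512 0.1556 0.156 ] (array([0.65202368, 0.1553731 , 0.15204123]), np.float64(0.0013680768486444006))
[0.7349 0.1376 0.014 ]
[0.6067 0.0496 0.014 ]
[0.5352 0.1504 0.014 ]
[0.6637 0.2394 0.014 ]
len 0.15587455391640312 wid 0.12394274730260461 yaw 34.591675861826815
axis from base (c+20mm u) [0.6516 0.1556 0.014 ]
handle tri (array([ 0.51251674, -0.20186662,  0.06552392]), np.float64(0.0011017570294538633))
```

Request:
servo_tool --pt "0.12 0.12 0 0 0 -0.1 -0.2" --pt "0.24 0.25 0 0 0 -0.2 -0.2" --pt "0.36 0.37 0 0 0 -0.3 -0.2" --pt "0.48 0.5 0 0 0 -0.365 -0.2" --pt "0.6 0.62 -0.05 0 0 -0.365 -0.2" --pt "0.71 0.74 -0.1 0 0 -0.365 -0.2" --pt "0.82 0.86 -0.15 0 0 -0.365 -0.2" --pt "0.92 0.97 -0.2 0 0 -0.365 -0.2" --force 80

```text
clock: 0.9
ee_pos: [0.4573, -0.2581, 0.1738]
ee_rot: [0.0, 0.998, 0.07, -0.0]
force: [0.9, 0.0, -0.2]
gripper_width: 0.0514
gripper_force: 0.0
```

Request:
servo_tool --pt "0.08 0.08 -0.05 0 0 0 -0.2" --pt "0.13 0.13 -0.13 0 0 0 -0.2" --pt "0.16 0.16 -0.2 0 0 0 -0.2" --pt "0.165 0.167 -0.25 0 0 0 -0.2" --pt "0.165 0.167 -0.265 0 0 0 -0.2" --pt "0.165 0.167 -0.265 0 0 0 -0.2" --pt "0.165 0.167 -0.265 0 0 0 -0.2" --pt "0.165 0.167 -0.265 0 0 0 -0.2"

```text
clock: 1.7
ee_pos: [0.5064, -0.2106, 0.096]
ee_rot: [0.001, 0.998, 0.069, 0.001]
force: [-0.6, -0.2, 0.2]
gripper_width: 0.0513
gripper_force: 0.0
```

Run:
```python
from h import *
f=env.grab_frame("scene")[:,:,::-1]; s=env.sense(); print(s["ee_pos"],s["ee_rot"],s["force"],s["joint_pos"])
cv2.imwrite("pics/c2.png",cv2.resize(f[120:270,110:310],None,fx=4,fy=4,interpolation=cv2.INTER_CUBIC))
print(proj("scene",[s["ee_pos"],[.512,-.202,.061]]))
```

```text
[ 0.50640067 -0.21051541  0.09598688] [5.73284374e-04 9.97587674e-01 6.94109277e-02 7.92097966e-04] [0.24854766 0.28522753 0.28909596] [-5.09603627e-01  4.00307674e-01 -2.47357633e-01  9.21177637e-01
 -9.27004151e-05  2.49305530e+00]
[[187.28821722 178.39987182]
 [189.7751617  189.70383765]]
```

View pics/c2.png

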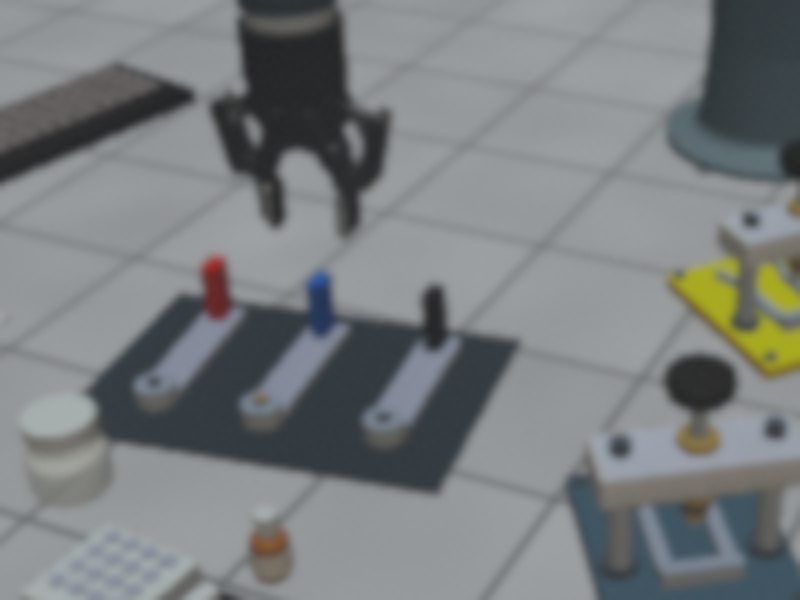

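The picture shows the open fingers at crop (272,220) and (345,230), just behind and above the blue handle at (319,280). The neighbouring slides are clear. I'll correct about 6 mm in x and 8 mm in y, then descend.

Request:
servo_tool --pt "0.019 0.028 0 0 0 0 -0.2" --pt "0.019 0.028 -0.04 0 0 0 -0.2" --pt "0.019 0.028 -0.09 0 0 0 -0.2" --pt "0.019 0.028 -0.14 0 0 0 -0.2" --pt "0.019 0.028 -0.19 0 0 0 -0.2" --pt "0.019 0.028 -0.235 0 0 0 -0.2" --pt "0.019 0.028 -0.255 0 0 0 -0.2" --pt "0.019 0.028 -0.255 0 0 0 -0.2"

```text
clock: 2.55
ee_pos: [0.5106, -0.2006, 0.0171]
ee_rot: [-0.001, 0.998, 0.07, -0.001]
force: [-0.7, 0.4, 0.2]
gripper_width: 0.051
gripper_force: 0.0
```

Request:
servo_tool --pt "0 0 0 0 0 0 0.2" --pt "0 0 0 0 0 0 0.5" --pt "0 0 0 0 0 0 1" --pt "0 0 0 0 0 0 1" --pt "0 0 0 0 0 0 1" --pt "0 0 0 0 0 0 1" --pt "0 0 0 0 0 0 1" --pt "0 0 0 0 0 0 1" --force 80

```text
clock: 3.35
ee_pos: [0.5126, -0.2021, 0.0195]
ee_rot: [0.001, 0.998, 0.07, 0.001]
force: [0.8, -1.0, 5.9]
gripper_width: 0.013
gripper_force: 79.5
```

Request:
servo_tool --pt "0 0 0.01 0 0 0 1" --pt "0 0 0.03 0 0 0 1" --pt "0 0 0.06 0 0 0 1" --pt "0 0 0.1 0 0 0 1" --pt "0 0 0.14 0 0 0 1" --pt "0 0 0.18 0 0 0 1" --pt "0 0 0.2 0 0 0 1" --pt "0 0 0.2 0 0 0 1"

```text
clock: 4.15
ee_pos: [0.5127, -0.2019, 0.08]
ee_rot: [0.001, 0.998, 0.07, 0.001]
force: [0.8, 0.3, -2.8]
gripper_width: 0.0129
gripper_force: 78.4
```

Run:
```python
from h import *
f=env.grab_frame("scene")[:,:,::-1];t=env.grab_frame("top")[:,:,::-1]; s=env.sense(); print(s["ee_pos"],s["ee_rot"],s["force"],s["moment"])
r=lambda a:cv2.resize(a,None,fx=4,fy=4,interpolation=cv2.INTER_CUBIC)
cv2.imwrite("pics/c3.png",np.hstack([r(f[130:250,130:230]),r(t[130:250,290:390])]))
```

```text
[ 0.51155976 -0.20134184  0.07847375] [7.61856037e-05 9.97561682e-01 6.97902771e-02 3.36623921e-05] [ 0.72651765  0.32880711 -2.29368647] [0.03941222 0.17188063 0.03152976]
```

View pics/c3.png

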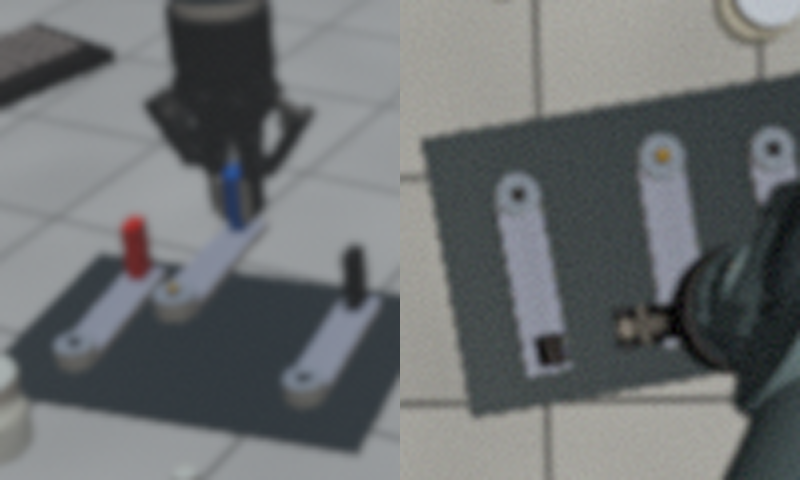

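The slide is held level-looking, with its lid at scene crop (173,287) and top crop (262,156). Triangulating it gives the slide's pose in the grip.

Run:
```python
from h import *
c=lambda x,y,x0,y0:(x0+(x+.5)/4-.5,y0+(y+.5)/4-.5)
p,e=tri(c(173,287,130,130),c(262,156,290,130));print(p,e)
tcp=env.sense()["ee_pos"];d=p-tcp;print("rel",d,np.hypot(*d[:2]),np.degrees(np.arctan2(d[1],d[0])))
a=plane("top",c(262,156,290,130),.0235+.0595);d=a-tcp;print("level assumed",a,np.hypot(*d[:2]),np.degrees(np.arctan2(d[1],d[0])))
```

```text
[ 0.61966631 -0.18530432  0.08495824] 0.002532968855442942
rel [0.10810656 0.01603752 0.00648449] 0.10928965795752335 8.438237744215272
level assumed [ 0.61924802 -0.18456304  0.083     ] 0.10898756126233135 8.855988708411436
```

Request:
servo_tool --pt "0 0 0.04 0 0 0 1" --pt "0 0 0.09 0 0 0.02 1" --pt "0 0.02 0.13 0 0 0.05 1" --pt "-0.003 0.06 0.135 0 0 0.1 1" --pt "-0.01 0.12 0.135 0 0 0.17 1" --pt "-0.015 0.19 0.135 0 0 0.25 1" --pt "-0.02 0.265 0.135 0 0 0.33 1" --pt "-0.03 0.34 0.135 0 0 0.41 1"

```text
clock: 5.05
ee_pos: [0.5013, -0.0967, 0.1181]
ee_rot: [-0.001, 0.984, 0.178, -0.001]
force: [1.1, 0.5, -3.3]
gripper_width: 0.0131
gripper_force: 78.7
```

Request:
servo_tool --pt "-0.007 0.075 0 0 0 0.08 1" --pt "-0.014 0.15 0 0 0 0.16 1" --pt "-0.021 0.225 0 0 0 0.24 1" --pt "-0.028 0.3 0 0 0 0.32 1" --pt "-0.034 0.37 0 0 0 0.39 1" --pt "-0.038 0.43 0 0 0 0.44 1" --pt "-0.041 0.47 0 0 0 0.47 1" --pt "-0.041 0.483 0 0 0 0.477 1"

```text
clock: 5.85
ee_pos: [0.489, 0.0474, 0.1184]
ee_rot: [-0.0, 0.954, 0.299, -0.001]
force: [-1.4, 0.4, -3.3]
gripper_width: 0.0133
gripper_force: 78.4
```

Request:
servo_tool --pt "0 0 0 0 0 0 1" --pt "0 0 -0.03 0 0 0 1" --pt "0 0 -0.07 0 0 0 1" --pt "0 0 -0.11 0 0 0 1" --pt "0 0 -0.15 0 0 0 1" --pt "0 0 -0.18 0 0 0 1" --pt "0 0 -0.2 0 0 0 1" --pt "0 0 -0.2 0 0 0 1"

```text
clock: 6.65
ee_pos: [0.4895, 0.0452, 0.058]
ee_rot: [-0.0, 0.955, 0.297, -0.001]
force: [0.3, -0.3, -2.3]
gripper_width: 0.0133
gripper_force: 78.4
```

Run:
```python
from h import *
f=env.grab_frame("scene")[:,:,::-1];t=env.grab_frame("top")[:,:,::-1]; s=env.sense(); print(s["clock"],s["ee_pos"],s["ee_rot"],s["force"],s["moment"])
r=lambda a:cv2.resize(a,None,fx=4,fy=4,interpolation=cv2.INTER_CUBIC)
cv2.imwrite("pics/c4.png",np.hstack([r(f[190:290,230:330]),r(t[135:235,205:305])]))
```

```text
6.75 [0.49046338 0.04538068 0.05904963] [8.29616318e-05 9.54772805e-01 2.97336307e-01 7.50812319e-05] [-0.42212828  0.22350085 -2.87550395] [-0.09003679  0.10852464  0.00621117]
```

View pics/c4.png

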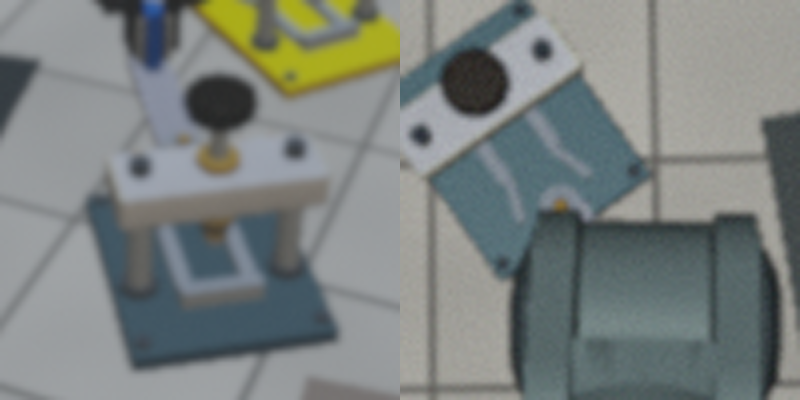

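The top crop shows the lid at (161,205) just in front of the rail flares, whose kinks are at about (110,188) and (156,148). Next I check the lateral offset from the channel line.

Run:
```python
from h import *
c=lambda x,y,x0=205,y0=135:(x0+(x+.5)/4-.5,y0+(y+.5)/4-.5)
A=np.array([.6514,.1556]);u=np.array([np.cos(np.radians(34.6)),np.sin(np.radians(34.6))]);n=np.array([-u[1],u[0]])
f=lambda nm,p:print(nm,(p[:2]-A)@u*1e3,(p[:2]-A)@n*1e3)
f("lid",plane("top",c(161,205),.0625)); f("tcp",env.sense()["ee_pos"]); f("expected tcp",np.array([.4909,.0449]))
for q in((110,188),(156,148),(121,218),(189,177),(82,150),(130,110)):f("rail",plane("top",c(*q),.02))
```

```text
lid -84.97210213675034 0.6068272946853013
tcp -195.06013750737162 0.6613264257564755
expected tcp -194.97368972715617 0.017725084260039603
rail -50.0112794222478 22.434827623366306
rail -45.91530632557894 -19.786023777778446
rail -71.57035548778306 28.30556736478262
rail -75.8769547426889 -26.665925837526935
rail -16.83891204632564 22.9543137545139
rail -13.514824105099521 -20.50734845841822
```

Request:
servo_tool --pt "0 0 -0.02 0 0 0 1" --pt "0 0 -0.04 0 0 0 1" --pt "0 0 -0.06 0 0 0 1" --pt "0 0 -0.075 0 0 0 1" --pt "0 0 -0.085 0 0 0 1" --pt "0 0 -0.09 0 0 0 1" --pt "0 0 -0.093 0 0 0 1" --pt "0 0 -0.093 0 0 0 1"

```text
clock: 7.55
ee_pos: [0.4904, 0.0455, 0.0311]
ee_rot: [0.0, 0.955, 0.297, 0.0]
force: [0.4, 0.0, -1.7]
gripper_width: 0.0131
gripper_force: 78.4
```

Request:
servo_tool --pt "0 0 -0.002 0 0 0 1" --pt "0 0 -0.004 0 0 0 1" --pt "0 0 -0.005 0 0 0 1" --pt "0 0 -0.006 0 0 0 1" --pt "0 0 -0.006 0 0 0 1" --pt "0 0 -0.006 0 0 0 1" --pt "0 0 -0.006 0 0 0 1" --pt "0 0 -0.006 0 0 0 1"

```text
clock: 8.35
ee_pos: [0.4904, 0.0453, 0.0299]
ee_rot: [0.0, 0.955, 0.297, 0.0]
force: [-3.4, -1.7, 5.1]
gripper_width: 0.0133
gripper_force: 79.5
```

Request:
servo_tool --pt "0 0 0.002 0 0 0 1" --pt "0.014 0.01 0.002 0 0 0 1" --pt "0.03 0.021 0.002 0 0 0 1" --pt "0.047 0.032 0.002 0 0 0 1" --pt "0.063 0.044 0.002 0 0 0 1" --pt "0.079 0.055 0.002 0 0 0 1" --pt "0.096 0.066 0.002 0 0 0 1" --pt "0.11 0.076 0.002 0 0 0 1" --force 50

```text
clock: 9.15
ee_pos: [0.5227, 0.0677, 0.0304]
ee_rot: [0.001, 0.955, 0.297, -0.001]
force: [-6.1, -4.8, 10.7]
gripper_width: 0.0131
gripper_force: 80.0
```

Request:
servo_tool --pt "0 0 0.002 0 0 0 1" --pt "0.01 0.007 0.002 0 0 0 1" --pt "0.02 0.014 0.002 0 0 0 1" --pt "0.03 0.021 0.002 0 0 0 1" --pt "0.04 0.028 0.002 0 0 0 1" --pt "0.05 0.034 0.002 0 0 0 1" --pt "0.06 0.041 0.002 0 0 0 1" --pt "0.06 0.041 0.002 0 0 0 1"

```text
clock: 9.95
ee_pos: [0.5421, 0.0812, 0.0305]
ee_rot: [-0.0, 0.955, 0.298, 0.001]
force: [-0.9, -1.4, 1.9]
gripper_width: 0.0129
gripper_force: 79.0
```

Request:
servo_tool --pt "0.008 0.0055 0 0 0 0 1" --pt "0.016 0.011 0 0 0 0 1" --pt "0.024 0.0165 0 0 0 0 1" --pt "0.032 0.022 0 0 0 0 1" --pt "0.039 0.027 0 0 0 0 1" --pt "0.045 0.031 0 0 0 0 1" --pt "0.049 0.034 0 0 0 0 1" --pt "0.049 0.034 0 0 0 0 1"

```text
clock: 10.75
ee_pos: [0.556, 0.0905, 0.0305]
ee_rot: [0.0, 0.955, 0.297, -0.0]
force: [-3.4, -2.8, 4.8]
gripper_width: 0.0128
gripper_force: 79.5
```

Request:
servo_tool --pt "0.001 0.0007 0 0 0 0 1" --pt "0.002 0.0014 0 0 0 0 1" --pt "0.003 0.002 0 0 0 0 1" --pt "0.004 0.0028 0 0 0 0 1" --pt "0.005 0.0035 0 0 0 0 1" --pt "0.006 0.0041 0 0 0 0 1" --pt "0.006 0.0041 0 0 0 0 1" --pt "0.006 0.0041 0 0 0 0 1"

```text
clock: 11.55
ee_pos: [0.5574, 0.0916, 0.0305]
ee_rot: [0.0, 0.955, 0.297, -0.0]
force: [-4.2, -4.7, 5.3]
gripper_width: 0.0132
gripper_force: 79.6
```

Request:
servo_tool --pt "0.002 0.0014 0 0 0 0 1" --pt "0.0035 0.0024 0 0 0 0 1" --pt "0.005 0.0035 0 0 0 0 1" --pt "0.0065 0.0045 0 0 0 0 1" --pt "0.008 0.0055 0 0 0 0 1" --pt "0.008 0.0055 0 0 0 0 1" --pt "0.008 0.0055 0 0 0 0 1" --pt "0.008 0.0055 0 0 0 0 1"

```text
clock: 12.35
ee_pos: [0.5599, 0.0932, 0.0305]
ee_rot: [0.001, 0.955, 0.297, -0.0]
force: [-4.3, -4.3, 5.0]
gripper_width: 0.0128
gripper_force: 79.6
```

Request:
servo_tool --pt "0.001 0.0007 0 0 0 0 1" --pt "0.002 0.0014 0 0 0 0 1" --pt "0.003 0.002 0 0 0 0 1" --pt "0.003 0.002 0 0 0 0 1" --pt "0.003 0.002 0 0 0 0 1" --pt "0.003 0.002 0 0 0 0 1" --pt "0.003 0.002 0 0 0 0 1" --pt "0.003 0.002 0 0 0 0 1"

```text
clock: 13.15
ee_pos: [0.5605, 0.0936, 0.0305]
ee_rot: [0.001, 0.955, 0.297, -0.001]
force: [-4.6, -4.5, 6.1]
gripper_width: 0.013
gripper_force: 79.6
```

Request:
servo_tool --pt "0.001 0.0007 0 0 0 0 1" --pt "0.002 0.0014 0 0 0 0 1" --pt "0.003 0.002 0 0 0 0 1" --pt "0.003 0.002 0 0 0 0 1" --pt "0.003 0.002 0 0 0 0 1" --pt "0.003 0.002 0 0 0 0 1" --pt "0.003 0.002 0 0 0 0 1" --pt "0.003 0.002 0 0 0 0 1"

```text
clock: 13.95
ee_pos: [0.5605, 0.0936, 0.0305]
ee_rot: [0.001, 0.955, 0.297, -0.002]
force: [-7.0, -7.4, 8.2]
gripper_width: 0.0136
gripper_force: 79.9
```

Request:
servo_tool --pt "0.001 0.0007 0 0 0 0 1" --pt "0.002 0.0014 0 0 0 0 1" --pt "0.003 0.002 0 0 0 0 1" --pt "0.003 0.002 0 0 0 0 1" --pt "0.003 0.002 0 0 0 0 1" --pt "0.003 0.002 0 0 0 0 1" --pt "0.003 0.002 0 0 0 0 1" --pt "0.003 0.002 0 0 0 0 1"

```text
clock: 14.75
ee_pos: [0.5605, 0.0936, 0.0305]
ee_rot: [0.001, 0.955, 0.297, -0.003]
force: [-8.5, -8.0, 10.9]
gripper_width: 0.0133
gripper_force: 80.1
```

Request:
servo_tool --pt "0 0 0.002 0 0 0 1" --pt "-0.002 -0.0014 0.002 0 0 0 1" --pt "-0.002 -0.0014 0.002 0 0 0 0.6" --pt "-0.002 -0.0014 0.002 0 0 0 0.3" --pt "-0.002 -0.0014 0.002 0 0 0 0" --pt "-0.002 -0.0014 0.002 0 0 0 -0.3" --pt "-0.002 -0.0014 0.002 0 0 0 -0.3" --pt "-0.002 -0.0014 0.002 0 0 0 -0.3"

```text
clock: 15.55
ee_pos: [0.5624, 0.0953, 0.031]
ee_rot: [-0.0, 0.955, 0.298, 0.0]
force: [0.1, -0.4, -0.3]
gripper_width: 0.0554
gripper_force: 0.0
```

Request:
servo_tool --pt "0 0 0.03 0 0 0 -0.3" --pt "0 0 0.09 0 0 0 -0.3" --pt "0 0 0.17 0 0 0 -0.3" --pt "0 0 0.27 0 0 0 -0.3" --pt "0 0 0.37 0 0 0 -0.3" --pt "0 0 0.47 0 0 0 0" --pt "0 0 0.57 0 0 0 0.5" --pt "0 0 0.6 0 0 0 1"

```text
clock: 16.35
ee_pos: [0.5642, 0.0953, 0.2154]
ee_rot: [0.001, 0.955, 0.298, 0.003]
force: [0.1, 0.2, 0.7]
gripper_width: 0.0145
gripper_force: 0.0
```

Run:
```python
from h import *
f=env.grab_frame("scene")[:,:,::-1];t=env.grab_frame("top")[:,:,::-1]; s=env.sense(); print(s["clock"],s["ee_pos"],s["ee_rot"],s["force"],s["joint_pos"])
r=lambda a:cv2.resize(a,None,fx=4,fy=4,interpolation=cv2.INTER_CUBIC)
cv2.imwrite("pics/c5.png",np.hstack([r(f[180:290,230:330]),r(t[125:235,190:290])]))
```

```text
16.45 [0.56358283 0.09518406 0.21303385] [5.27905777e-04 9.54731596e-01 2.97461414e-01 2.00176949e-03] [ 0.07436934 -0.27102462 -1.53730199] [ 5.63633104e-02  3.71446941e-01  2.50938468e-02  1.22030312e+00
 -5.04246910e-05  2.59388932e+00]
```

View pics/c5.png

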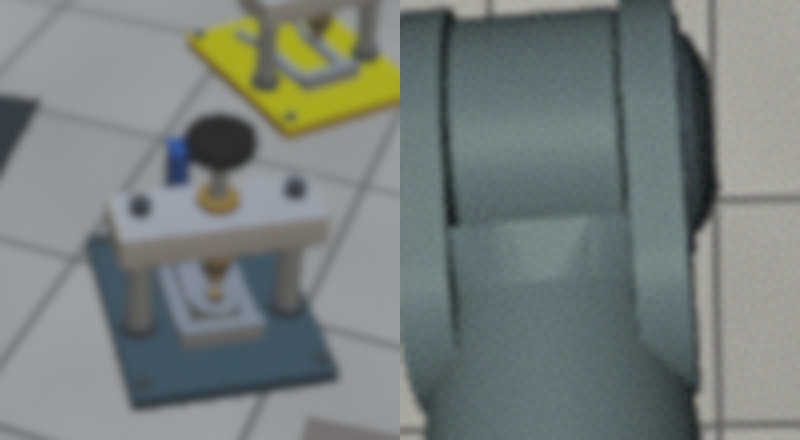

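The slide sits under the crosshead with its nose at the back stop and the lid at scene crop (214,293), below the punch. I'll compare that with the projection and move over the knob.

Run:
```python
from h import *
print(proj("scene",[[.6514,.1556,.0345]]),"seen",(230+214.5/4-.5,180+293.5/4-.5))
u=np.array([np.cos(np.radians(34.6)),np.sin(np.radians(34.6))]);A=np.array([.6514,.1556])
print((plane("scene",(283.1,252.9),.0345)[:2]-A)@np.c_[u,[-u[1],u[0]]])
I=cv2.imread("pics/c5.png")[:,:400];H=cv2.cvtColor(I,cv2.COLOR_BGR2HSV)
m=(H[...,0]>100)&(H[...,0]<125)&(H[...,1]>150)&(H[...,2]>70);ys,xs=np.nonzero(m);print(xs.min(),xs.max(),ys.min(),ys.max())
```

```text
[[283.56085954 253.4026863 ]] seen (283.125, 252.875)
[-0.00209607 -0.00063799]
172 185 142 161
```

Request:
servo_tool --pt "0.04 0.03 0 0 0 0 1" --pt "0.1 0.07 0 0 0 0 1" --pt "0.17 0.12 0 0 0 0 1" --pt "0.23 0.16 0 0 0 0 1" --pt "0.27 0.185 -0.03 0 0 0 1" --pt "0.293 0.201 -0.07 0 0 0 1" --pt "0.293 0.201 -0.1 0 0 0 1" --pt "0.293 0.201 -0.11 0 0 0 1" --force 80

```text
clock: 17.25
ee_pos: [0.6483, 0.155, 0.1751]
ee_rot: [-0.0, 0.955, 0.297, -0.002]
force: [-0.6, 0.1, -0.7]
gripper_width: 0.0001
gripper_force: 0.0
```

Request:
servo_tool --pt "0 0 0 0 0 0 1" --pt "0 0 0 0 0 0 1" --pt "0 0 0 0 0 0 1" --pt "0 0 0 0 0 0 1" --pt "0 0 0 0 0 0 1" --pt "0 0 0 0 0 0 1" --pt "0 0 0 0 0 0 1" --pt "0 0 0 0 0 0 1"

```text
clock: 18.05
ee_pos: [0.6502, 0.1554, 0.1781]
ee_rot: [0.0, 0.955, 0.297, 0.0]
force: [0.5, 1.4, 0.1]
gripper_width: 0.0
gripper_force: 0.0
```

Run:
```python
from h import *
s=env.sense(); print(s["clock"],s["ee_pos"],s["ee_rot"],s["force"],s["gripper_width"])
f=env.grab_frame("scene")[:,:,::-1]; s=env.sense(); print(s["ee_pos"],s["force"])
cv2.imwrite("pics/c6.png",cv2.resize(f[120:290,220:340],None,fx=3.5,fy=3.5,interpolation=cv2.INTER_CUBIC))
```

```text
18.05 [0.65020644 0.15544291 0.17805024] [2.49999455e-05 9.54725772e-01 2.97487309e-01 1.87066474e-05] [0.45158498 1.44746293 0.06169993] 4.294962610883922e-05
[0.65020872 0.1554201  0.17803643] [ 0.23577258  0.43620192 -0.27680023]
```

View pics/c6.png

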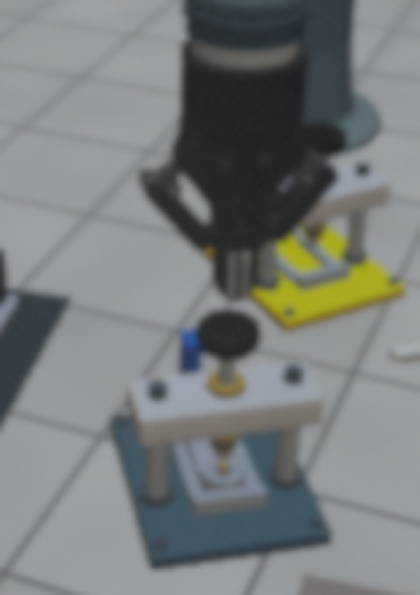

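The closed fingertips at crop (235,290) stand over the middle of the knob at (228,330), and the slide is home. Pressing now.

Request:
servo_tool --pt "0.004 0 -0.02 0 0 0 1" --pt "0.004 0 -0.04 0 0 0 1" --pt "0.004 0 -0.055 0 0 0 1" --pt "0.004 0 -0.065 0 0 0 1" --pt "0.004 0 -0.072 0 0 0 1" --pt "0.004 0 -0.078 0 0 0 1" --pt "0.004 0 -0.084 0 0 0 1" --pt "0.004 0 -0.088 0 0 0 1"

```text
clock: 18.9
ee_pos: [0.6512, 0.1554, 0.1518]
ee_rot: [0.0, 0.955, 0.297, -0.0]
force: [-2.1, -0.1, 2.3]
gripper_width: 0.0004
gripper_force: 1.2
```

Request:
servo_tool --pt "0 0 -0.002 0 0 0 1" --pt "0 0 -0.004 0 0 0 1" --pt "0 0 -0.006 0 0 0 1" --pt "0 0 -0.008 0 0 0 1" --pt "0 0 -0.01 0 0 0 1" --pt "0 0 -0.01 0 0 0 1" --pt "0 0 -0.01 0 0 0 1" --pt "0 0 -0.01 0 0 0 1"

```text
clock: 19.7
ee_pos: [0.6514, 0.1554, 0.1487]
ee_rot: [0.0, 0.955, 0.297, -0.0]
force: [-2.0, -0.4, 3.6]
gripper_width: 0.0
gripper_force: 1.3
```

Request:
servo_tool --pt "0 0 -0.002 0 0 0 1" --pt "0 0 -0.004 0 0 0 1" --pt "0 0 -0.006 0 0 0 1" --pt "0 0 -0.008 0 0 0 1" --pt "0 0 -0.01 0 0 0 1" --pt "0 0 -0.01 0 0 0 1" --pt "0 0 -0.01 0 0 0 1" --pt "0 0 -0.01 0 0 0 1"

```text
clock: 20.5
ee_pos: [0.6515, 0.1554, 0.1461]
ee_rot: [0.0, 0.955, 0.297, 0.0]
force: [-2.4, -0.4, 5.0]
gripper_width: -0.0003
gripper_force: 2.6
```

Request:
servo_tool --pt "0 0 -0.001 0 0 0 1" --pt "0 0 -0.002 0 0 0 1" --pt "0 0 -0.003 0 0 0 1" --pt "0 0 -0.004 0 0 0 1" --pt "0 0 -0.005 0 0 0 1" --pt "0 0 -0.006 0 0 0 1" --pt "0 0 -0.006 0 0 0 1" --pt "0 0 -0.006 0 0 0 1"

```text
clock: 21.3
ee_pos: [0.6515, 0.1554, 0.1448]
ee_rot: [0.0, 0.955, 0.298, 0.0]
force: [-3.9, -0.0, 8.3]
gripper_width: -0.0005
gripper_force: 3.9
```

Request:
servo_tool --pt "0 0 -0.001 0 0 0 1" --pt "0 0 -0.002 0 0 0 1" --pt "0 0 -0.003 0 0 0 1" --pt "0 0 -0.004 0 0 0 1" --pt "0 0 -0.005 0 0 0 1" --pt "0 0 -0.006 0 0 0 1" --pt "0 0 -0.006 0 0 0 1" --pt "0 0 -0.006 0 0 0 1"

```text
clock: 22.1
ee_pos: [0.6515, 0.1554, 0.1433]
ee_rot: [0.0, 0.955, 0.297, 0.001]
force: [-4.2, 0.1, 8.5]
gripper_width: 0.0002
gripper_force: 4.5
```

Request:
servo_tool --pt "-0.001 0 -0.001 0 0 0 1" --pt "-0.002 0 -0.002 0 0 0 1" --pt "-0.002 0 -0.003 0 0 0 1" --pt "-0.002 0 -0.005 0 0 0 1" --pt "-0.002 0 -0.006 0 0 0 1" --pt "-0.002 0 -0.008 0 0 0 1" --pt "-0.002 0 -0.008 0 0 0 1" --pt "-0.002 0 -0.008 0 0 0 1"

```text
clock: 22.9
ee_pos: [0.6515, 0.1554, 0.1415]
ee_rot: [0.0, 0.955, 0.297, 0.001]
force: [-3.7, -1.0, 11.3]
gripper_width: 0.0001
gripper_force: 5.2
```

Request:
servo_tool --pt "0 0 -0.001 0 0 0 1" --pt "0 0 -0.002 0 0 0 1" --pt "0 0 -0.003 0 0 0 1" --pt "0 0 -0.004 0 0 0 1" --pt "0 0 -0.005 0 0 0 1" --pt "0 0 -0.006 0 0 0 1" --pt "0 0 -0.006 0 0 0 1" --pt "0 0 -0.006 0 0 0 1"

```text
clock: 23.7
ee_pos: [0.6515, 0.1554, 0.14]
ee_rot: [0.0, 0.955, 0.298, 0.001]
force: [-2.8, -0.4, 12.2]
gripper_width: 0.0
gripper_force: 5.8
```

Request:
servo_tool --pt "0 0 -0.001 0 0 0 1" --pt "0 0 -0.002 0 0 0 1" --pt "0 0 -0.003 0 0 0 1" --pt "0 0 -0.004 0 0 0 1" --pt "0 0 -0.005 0 0 0 1" --pt "0 0 -0.005 0 0 0 1" --pt "0 0 -0.005 0 0 0 1" --pt "0 0 -0.005 0 0 0 1"

```text
clock: 24.5
ee_pos: [0.6516, 0.1554, 0.1386]
ee_rot: [0.0, 0.955, 0.297, 0.001]
force: [-4.6, -1.7, 12.4]
gripper_width: 0.0002
gripper_force: 6.1
```

Request:
servo_tool --pt "0 0 -0.001 0 0 0 1" --pt "0 0 -0.002 0 0 0 1" --pt "0 0 -0.003 0 0 0 1" --pt "0 0 -0.004 0 0 0 1" --pt "0 0 -0.004 0 0 0 1" --pt "0 0 -0.004 0 0 0 1" --pt "0 0 -0.004 0 0 0 1" --pt "0 0 -0.004 0 0 0 1"

```text
clock: 25.3
ee_pos: [0.6515, 0.1554, 0.1374]
ee_rot: [0.0, 0.955, 0.297, 0.001]
force: [-4.5, -0.4, 12.0]
gripper_width: 0.0004
gripper_force: 6.2
```

Request:
servo_tool --pt "0 0 -0.001 0 0 0 1" --pt "0 0 -0.002 0 0 0 1" --pt "0 0 -0.003 0 0 0 1" --pt "0 0 -0.003 0 0 0 1" --pt "0 0 -0.003 0 0 0 1" --pt "0 0 -0.003 0 0 0 1" --pt "0 0 -0.003 0 0 0 1" --pt "0 0 -0.003 0 0 0 1"

```text
clock: 26.1
ee_pos: [0.6516, 0.1554, 0.137]
ee_rot: [0.0, 0.955, 0.297, 0.002]
force: [-4.5, 0.1, 14.5]
gripper_width: 0.0
gripper_force: 7.3
```

Request:
servo_tool --pt "0 0 -0.001 0 0 0 1" --pt "0 0 -0.002 0 0 0 1" --pt "0 0 -0.003 0 0 0 1" --pt "0 0 -0.003 0 0 0 1" --pt "0 0 -0.003 0 0 0 1" --pt "0 0 -0.003 0 0 0 1" --pt "0 0 -0.003 0 0 0 1" --pt "0 0 -0.003 0 0 0 1"

```text
clock: 26.9
ee_pos: [0.6516, 0.1555, 0.1366]
ee_rot: [0.0, 0.955, 0.298, 0.002]
force: [-6.9, -1.6, 16.4]
gripper_width: 0.0
gripper_force: 8.4
```

Request:
servo_tool --pt "0 0 -0.001 0 0 0 1" --pt "0 0 -0.002 0 0 0 1" --pt "0 0 -0.0025 0 0 0 1" --pt "0 0 -0.0025 0 0 0 1" --pt "0 0 -0.0025 0 0 0 1" --pt "0 0 -0.0025 0 0 0 1" --pt "0 0 -0.0025 0 0 0 1" --pt "0 0 -0.0025 0 0 0 1"

```text
clock: 27.7
ee_pos: [0.6516, 0.1554, 0.1363]
ee_rot: [0.001, 0.955, 0.297, 0.002]
force: [-7.2, -1.3, 17.8]
gripper_width: 0.0003
gripper_force: 9.3
```

Request:
servo_tool --pt "0 0 0 0 0 0 1" --pt "0 0 0 0 0 0 1" --pt "0 0 0 0 0 0 1" --pt "0 0 0 0 0 0 1" --pt "0 0 0 0 0 0 1" --pt "0 0 0 0 0 0 1" --pt "0 0 0 0 0 0 1" --pt "0 0 0 0 0 0 1"

```text
clock: 28.5
ee_pos: [0.6516, 0.1555, 0.1363]
ee_rot: [0.001, 0.955, 0.298, 0.002]
force: [-7.2, -1.2, 19.5]
gripper_width: 0.0002
gripper_force: 9.3
```

Force is 18–19 N. I'll hold a bit longer, then rise slowly off the knob.

Request:
servo_tool --pt "0 0 0 0 0 0 1" --pt "0 0 0 0 0 0 1" --pt "0 0 0 0 0 0 1" --pt "0 0 0 0 0 0 1" --pt "0 0 0 0 0 0 1" --pt "0 0 0 0 0 0 1" --pt "0 0 0 0 0 0 1" --pt "0 0 0 0 0 0 1"

```text
clock: 29.3
ee_pos: [0.6516, 0.1554, 0.1363]
ee_rot: [0.001, 0.955, 0.298, 0.002]
force: [-7.4, -1.5, 18.9]
gripper_width: -0.0
gripper_force: 9.3
```

Request:
servo_tool --pt "0 0 0.008 0 0 0 1" --pt "0 0 0.018 0 0 0 1" --pt "0 0 0.03 0 0 0 1" --pt "0 0 0.042 0 0 0 1" --pt "0 0 0.055 0 0 0 1" --pt "0 0 0.07 0 0 0 1" --pt "0 0 0.085 0 0 0 1" --pt "0 0 0.1 0 0 0 1"

```text
clock: 30.1
ee_pos: [0.6505, 0.1553, 0.1623]
ee_rot: [-0.0, 0.955, 0.297, -0.001]
force: [0.1, 0.0, 0.1]
gripper_width: 0.0001
gripper_force: 0.0
```

Request:
servo_tool --pt "0 0 0.05 0 0 0 1" --pt "0 0 0.12 0 0 0 1" --pt "-0.05 -0.05 0.2 0 0 0 1" --pt "-0.15 -0.15 0.25 0 0 0 1" --pt "-0.25 -0.28 0.25 0 0 0 1" --pt "-0.35 -0.4 0.25 0 0 0 1" --pt "-0.45 -0.52 0.25 0 0 0 1" --pt "-0.5 -0.6 0.25 0 0 0 1"

```text
clock: 30.9
ee_pos: [0.4978, -0.0261, 0.2375]
ee_rot: [-0.0, 0.955, 0.297, -0.001]
force: [-0.3, -0.7, 1.3]
gripper_width: -0.0003
gripper_force: 0.0
```

Run:
```python
from h import *
f=env.grab_frame("scene")[:,:,::-1];t=env.grab_frame("top")[:,:,::-1]; s=env.sense(); print(s["clock"],s["ee_pos"],s["force"])
cv2.imwrite("pics/top9.png",t)
r=lambda a:cv2.resize(a,None,fx=4,fy=4,interpolation=cv2.INTER_CUBIC)
cv2.imwrite("pics/c7.png",np.hstack([r(f[180:290,230:330]),r(t[125:235,190:290])]))
```

```text
31.0 [ 0.49841159 -0.02683571  0.23770337] [-0.02211777  1.08322253  0.84850903]
```

View pics/c7.png

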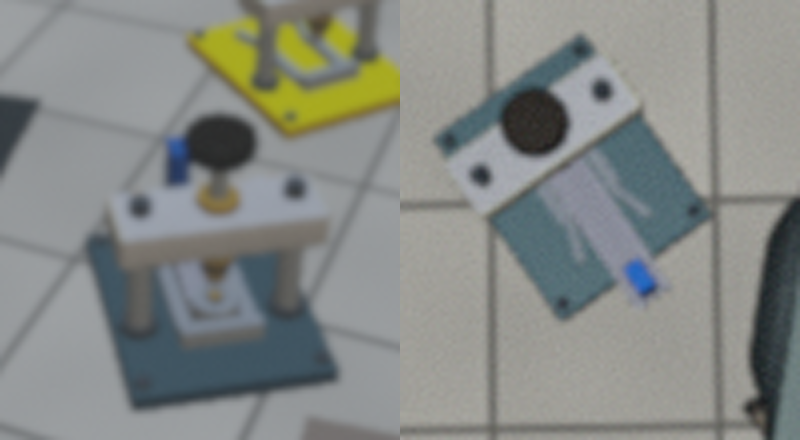

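The knob is back up, and the slide lies straight in the channel with its handle top at top crop (240,277). A last check on whether it is home, before I hand in:

Run:
```python
from h import *
t=cv2.imread("pics/top9.png");H=cv2.cvtColor(t,cv2.COLOR_BGR2HSV).astype(int);h,s,v=H[...,0],H[...,1],H[...,2]
A=np.array([.6514,.1556]);a=np.radians(34.6);u=np.array([np.cos(a),np.sin(a)]);n=np.array([-u[1],u[0]])
for q in [(190+240.5/4-.5,125+277.5/4-.5)]+[c for st,c,l in blobs((h>100)&(h<125)&(s>150)&(v>110),8) if 190<c[0]<290]:
    p=plane("top",q,.072)[:2]-A;print(q,p@u*1e3,p@n*1e3)
```

```text
(249.625, 193.875) -110.7293419529987 2.7405174567680586
[249.5862069 194.       ] -110.94005597233195 3.0172147117163637
```

```bash
python3 -c "
from cell import env
print(env.hand_in())"
```

```text
the job is handed in; nothing more can be done
None
```

I handed the job in after 31 s: the blue slide is in the press against the back stop, the lid was pressed in and held at about 18–19 N for over a second, and the knob is back up. The slide's home position rests on the firm stop I felt while sliding it in, as the last picture only confirms it to within a millimetre or two.

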